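# Load and wind the spring-driven waxing turntable

### The job

Get the wind-up waxing turntable ready for its next batch: first turn the speed dial fully back to its zero stop, then clear the wire brush off the platter into the tool tray and set every block-shaped casting from the wooden board flat, crown up, wholly on the platter. With the dial still at zero, wind the key clockwise, a part turn at a time, until it is fully wound against its stop, and only then turn the dial's pointer to the setting tab on its scale. Leave the spoked ring castings and the wax tin where they lie.

Things in the scene. Friction and masses are not known exactly. Their poses are not given: they have to be found in the camera images.
- turntable: Fixed wind-up waxing turntable; origin on the bench under the platter's centre, yaw varies. Round black platter, 300 mm across, top 40 mm high; it does not turn in this job. On its +y side a blue drive box: own x -90..140 mm, own y 165..285 mm, flat top 80 mm above the bench, carrying the winding key (own x -35, y 225) and the speed dial (own x 85, y 225).
- platter (a point): Centre of the platter's top surface, 40 mm above the bench; axes as the turntable's.
- key (a joint): Winding key, rad, growing as wound clockwise seen from above; 4.7 is the hard stop, fully wound. Sprung, with a friction brake: it stays where left; winding takes about 0.09 N m near 0, 0.14 near the stop. At 0 its blade lies along the turntable's x axis; at q it has turned q clockwise from there.
- key_grip (a point): Point on the key's vertical axis at the height to grip, 120 mm above the bench. The upright steel blade is 58 mm long, 10 mm thick, from 98 to 132 mm above the bench.
- dial (a joint): Speed dial, rad, growing clockwise seen from above; 0 is the zero stop (pointer towards the turntable's -x side, at the long tick), other stop at 3.6. Stays where left, about 0.04 N m of friction. At 0 its grip bar lies along the turntable's x axis, at q it has turned q clockwise.
- dial_grip (a point): On the dial's vertical axis at grip height, 120 mm above the bench. Black bar 52 mm long, 12 mm thick, from 94 to 126 mm above the bench, on a 56 mm disc whose top is 94 mm high; a white line at one end of the bar is the pointer. Scale ticks every 30 degrees.
- dial_tip (a point): Tip of the dial's white pointer, 34 mm from the dial's axis.
- tab_tip (a point): Tip of the dark steel setting tab, a small flat tooth on the rim of the dial's scale that marks the working speed; given on the same 34 mm circle as the pointer's tip, so the two points coincide when the pointer is at the tab. The tab keeps its place during a run.
- tray: Fixed open steel tool tray, 220 x 90 mm outside, long along its own x, walls 4 mm thick and 24 mm high, floor 4 mm thick; origin under its centre on the bench. It lies in front of the platter's right side.
- brush: Loose wire block brush, 150 mm long (own x), 36 mm wide (own y), 38 mm tall, wooden back on top (20 to 38 mm above its underside), dark bristle block below 138 x 30 mm; origin in the centre of its underside. 0.14 kg nominal.
- brush_mid (a point): Middle of the brush, 19 mm above its underside.
- board: Fixed wooden board, 310 (own x) x 250 mm, 12 mm thick, on which the castings wait; origin under its centre on the bench.
- wheel1: Bystander: loose cast bronze spoked ring, 130 mm across, 20 mm thick, lying on the bench; origin at its underside's centre.
- wheel2: Bystander: loose cast bronze spoked ring, 120 mm across, 20 mm thick, lying on the bench; origin at its underside's centre.
- wax: Bystander: closed aluminium wax tin, 70 mm across, 60 mm tall; origin at its underside's centre.
- casting1: Loose block-shaped bronze casting, domed on top: 56 mm wide (own x), 88 mm long (own y), 41 mm tall; upright flat sides up to 26 mm above its underside, a smaller 42 x 72 mm crown above. Origin in the centre of its flat underside. 0.3 to 0.65 kg. Two to four of the four are present.
- casting2: Loose block-shaped bronze casting, domed on top: 56 mm wide (own x), 88 mm long (own y), 41 mm tall; upright flat sides up to 26 mm above its underside, a smaller 42 x 72 mm crown above. Origin in the centre of its flat underside. 0.3 to 0.65 kg. Two to four of the four are present.
- casting3: Loose block-shaped bronze casting, domed on top: 56 mm wide (own x), 88 mm long (own y), 41 mm tall; upright flat sides up to 26 mm above its underside, a smaller 42 x 72 mm crown above. Origin in the centre of its flat underside. 0.3 to 0.65 kg. Two to four of the four are present.
- casting4: Loose block-shaped bronze casting, domed on top: 56 mm wide (own x), 88 mm long (own y), 41 mm tall; upright flat sides up to 26 mm above its underside, a smaller 42 x 72 mm crown above. Origin in the centre of its flat underside. 0.3 to 0.65 kg. Two to four of the four are present.

How it is judged:
By the outcome, as a careful person would: the job done as asked, in the order asked, and still so for the second after the job is handed in, with the robot touching nothing.
Of casting1, casting2, casting3, casting4 only 2 to 4 are there at a start; the rules pass over those that are not, and their reading is None.
At some moment in a run one of casting1, casting2, casting3, casting4 may be knocked a few centimetres aside while the robot is not near it.
Once in a run the grip may slacken for a moment while it holds something.
It also fails if it takes over 210 s, if anything falls off the work surface, if the arm or the gripper's body presses on something with over 40 N, if the wrist force passes 120 N, or if a joint passes its speed limit or range.

### The arm

A 6-joint arm with a two-finger parallel gripper is mounted at the origin on the work surface. World frame = base frame: x ahead of the robot, y to its left, z up, the work surface at z = 0. Lengths are in m, angles in rad, forces in N, time in s.
With the tool pointing down it reaches from about 0.35 to 0.975 m from the base axis. Payload 7.1 kg.
Tool frame: the origin (TCP) lies midway between the tips of the shut fingers; the grasp point (between the pads) lies 19 mm behind it; z points along the fingers, x is the direction in which the jaws open and shut, and the axes are right-handed (so a half turn about z gives the same grasp; the last joint's range is limited). The gripper opens to 88 mm and grips with 3 to 60 N. Pads are 20 mm wide; open, the fingers measure 115 mm over their backs; the gripper's body (75 mm by 178 mm) begins 61 mm behind the grasp point.
Start: joints at [-1.322, 0.423, 1.63, -0, 1.089, -0.019], TCP at [0.165, -0.603, 0.223] pointing down, gripper open.
Joint ranges: [-3, 3], [-0.9, 2.11], [0.09, 2.58], [-1.31, 4.45], [0.11, 2.69], [-2.54, 2.54]. Speed limits (rad/s): [2.39, 2.39, 3.01, 3.14, 3.14, 3.14].

### API

Orientations are given as a unit quaternion [w, x, y, z].
In Python, from station import move_pose, movel, movej, command_gripper, wait, inverse_kinematics, read_camera, camera_info, MotionError, job_done, get_time, get_joint_pos, get_qvel, get_effort, get_tcp_pos, get_ee_rot, get_ft_force, get_ft_torque, get_grip_width gives the robot as it stands. Calls block until the motion is done:
- move_pose(position, orientation): joint-space move of the TCP to a pose.
- movel(position, frame=None, v=0.15, until_force=None): straight line of the TCP; frame=None keeps the orientation; v is the mean speed in m/s. With until_force (N) it stops when the force on the tool has changed by that much, and returns True; else False.
- movej(angles): joint-space move.
- command_gripper(opening): opening from 0.0 (shut) to 1.0 (fully open); the grip force is fixed at half the most; returns when the fingers have stopped.
- wait(seconds).
- inverse_kinematics(position, orientation): joint angles nearest the present ones, or None.
- read_camera(name): name is "scene" or "top" or "wrist"; returns the picture (480x640x3 uint8, red, green, blue); there is no depth.
- camera_info(name): a dict with "intrinsics" (3x3 intrinsics, pixels), "T" (4x4, takes a point from camera to world coordinates); the wrist camera has in their place "tool_from_camera" (4x4, takes a point from camera to tool coordinates, whose origin is the TCP and whose axes are the tool frame's). Camera axes: x right, y up, looking along -z (the intrinsics and any distortion apply to the point x, -y, -z); pixel columns grow to the right and rows downward; lengths in m; the calibration is good to about 2 mm. A picture is of the moment at which its call begins: read the wrist's pose just before it. camera_info takes no time and is no camera call.
A pose or a line that the arm cannot do raises MotionError and nothing moves.
- job_done(): hands the job in, once; it reports no verdict.
Readings, each from a call of its own:
- get_time(): time.
- get_joint_pos(): joint angles.
- get_qvel(): joint speeds.
- get_effort(): joint torques, N m.
- get_tcp_pos(): TCP position.
- get_ee_rot(): TCP orientation.
- get_ft_force(): force on the tool from outside, world axes, zero at the start.
- get_ft_torque(): the same for the moment, N m.
- get_grip_width(): opening from 0.0 (shut) to 1.0 (fully open).
Only numpy, scipy, OpenCV 4.12 (cv2) and the standard library are available. Lean on these libraries where they do the work, as an engineer would, in place of code of your own. Each camera call takes 0.05 s, during which the arm holds its last target.

## Working session

There is one attempt and no reset: what is moved stays moved. The work goes in short steps, each a Python script; the robot and the scene stay as the last script left them, time stands still between calls to the robot, and variables do not carry over. Pictures are saved under pics/ and viewed, and the job is handed in when it is done.

```bash
ls; mkdir -p pics; python3 - <<'E'
from station import *
import cv2
for n in ["scene","top","wrist"]:
    im=read_camera(n); cv2.imwrite(f"pics/{n}0.png",im[:,:,::-1]); print(n,camera_info(n))
print(get_time(),get_tcp_pos(),get_ee_rot())
E
```

```text
pics
scene {'intrinsics': array([[466.53196839,   0.        , 318.11725898],
       [  0.        , 466.53196839, 234.34492767],
       [  0.        ,   0.        ,   1.        ]]), 'T': array([[-0.79571336, -0.40400228,  0.4512454 ,  1.17086454],
       [ 0.60535788, -0.5064433 ,  0.6140497 ,  0.82814289],
       [-0.01954727,  0.7617725 ,  0.64754966,  0.91995924],
       [ 0.        ,  0.        ,  0.        ,  1.        ]])}
top {'intrinsics': array([[453.67631174,   0.        , 318.32878382],
       [  0.        , 453.67631174, 234.76812085],
       [  0.        ,   0.        ,   1.        ]]), 'T': array([[ 0.00151399,  0.98888718, -0.14866016,  0.44443707],
       [-0.99973416,  0.00491698,  0.02252624,  0.05814337],
       [ 0.02300687,  0.14858654,  0.98863174,  1.1625574 ],
       [ 0.        ,  0.        ,  0.        ,  1.        ]])}
wrist {'intrinsics': array([[414.22922906,   0.        , 318.50821723],
       [  0.        , 414.22922906, 236.48752948],
       [  0.        ,   0.        ,   1.        ]]), 'tool_from_camera': array([[ 9.99999492e-01, -6.37486737e-04,  7.81359318e-04,
        -3.40015806e-04],
       [-4.22269759e-04, -9.68345454e-01, -2.49613508e-01,
        -6.79049308e-02],
       [ 9.15751044e-04,  2.49613051e-01, -9.68345231e-01,
        -1.62446701e-01],
       [ 0.00000000e+00,  0.00000000e+00,  0.00000000e+00,
         1.00000000e+00]])}
0.15 [ 0.1652943  -0.60232546  0.22207296] [-3.70626379e-04  7.95173281e-01 -6.06381987e-01 -4.50451608e-04]
```

View pics/top0.png

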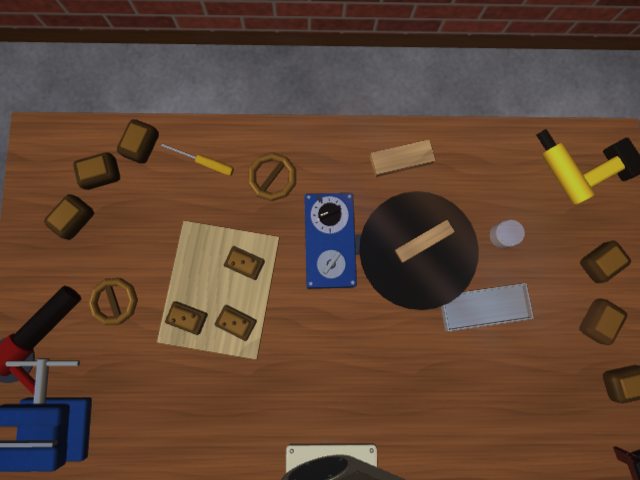

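View pics/scene0.png

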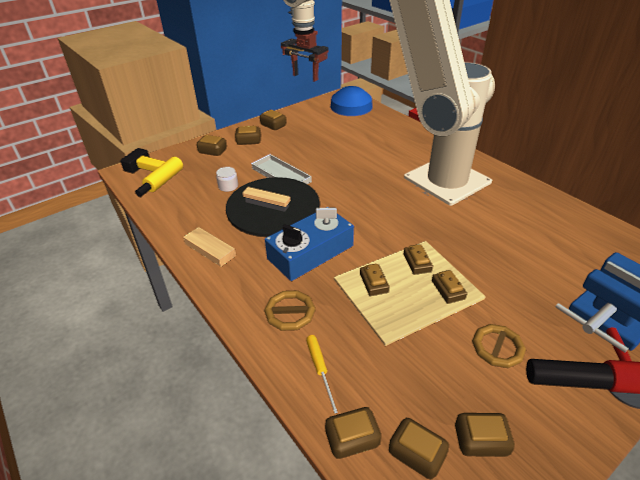

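View pics/wrist0.png

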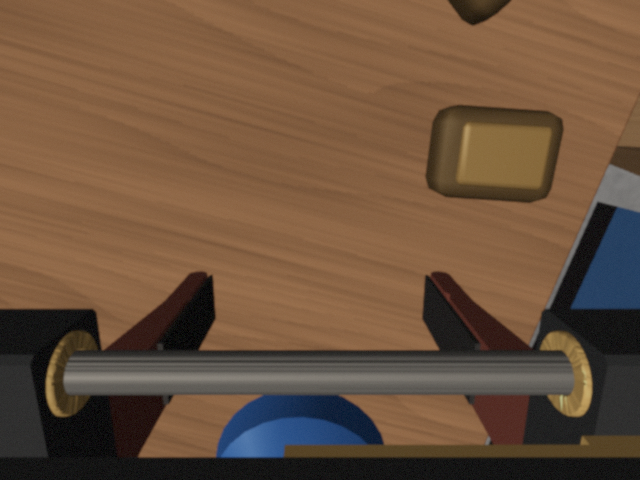

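```bash
cat > h.py <<'E'
from station import *
import numpy as np, cv2
from scipy.spatial.transform import Rotation as R
def campose(n, tcp=None, q=None):
    ci=camera_info(n); K=ci["intrinsics"]
    if n!="wrist": return K,ci["T"]
    T=np.eye(4); T[:3,3]=tcp; T[:3,:3]=R.from_quat([q[1],q[2],q[3],q[0]]).as_matrix()
    return K,T@ci["tool_from_camera"]
def ray(K,T,px):
    d=np.array([(px[0]-K[0,2])/K[0,0],-(px[1]-K[1,2])/K[1,1],-1.])
    return T[:3,3],T[:3,:3]@d
def plane(K,T,px,z):
    o,d=ray(K,T,px); return o+d*(z-o[2])/d[2]
def proj(K,T,p):
    c=T[:3,:3].T@(np.asarray(p,float)-T[:3,3]); return np.array([K[0,2]+K[0,0]*c[0]/-c[2],K[1,2]-K[1,1]*c[1]/-c[2]])
def tri(obs):
    A=np.zeros((3,3));b=np.zeros(3)
    for K,T,px in obs:
        o,d=ray(K,T,px);d=d/np.linalg.norm(d);M=np.eye(3)-np.outer(d,d);A+=M;b+=M@o
    p=np.linalg.solve(A,b); return p,[proj(K,T,p)-np.array(px) for K,T,px in obs]
def shot(n,name):
    tcp,q=get_tcp_pos(),get_ee_rot()
    im=read_camera(n)[:,:,::-1].copy(); cv2.imwrite(f"pics/{name}.png",im)
    np.savez(f"pics/{name}.npz",tcp=np.array(tcp),q=np.array(q)); return im
def wcam(name):
    d=np.load(f"pics/{name}.npz"); return campose("wrist",d["tcp"],d["q"])
def quat(a):
    """tool down, jaw axis (tool x) at world angle a"""
    x=np.array([np.cos(a),np.sin(a),0]);z=np.array([0,0,-1.]);y=np.cross(z,x)
    r=R.from_matrix(np.stack([x,y,z],1)).as_quat(); return [r[3],r[0],r[1],r[2]]
def crop(src,x0,y0,w,h,s,out,step=10):
    im=cv2.imread(f"pics/{src}.png")[y0:y0+h,x0:x0+w]
    im=cv2.resize(im,None,fx=s,fy=s,interpolation=cv2.INTER_CUBIC)
    for u in range(-(-x0//step)*step,x0+w,step):
        cv2.line(im,((u-x0)*s,0),((u-x0)*s,6),(0,255,255),1); cv2.putText(im,str(u),((u-x0)*s+2,16),0,.35,(0,255,255),1)
    for v in range(-(-y0//step)*step,y0+h,step):
        cv2.line(im,(0,(v-y0)*s),(6,(v-y0)*s),(0,255,255),1); cv2.putText(im,str(v),(8,(v-y0)*s+4),0,.35,(0,255,255),1)
    cv2.imwrite(f"pics/{out}.png",im)
def up():
    p=get_tcp_pos();print("t",round(get_time(),1),"tcp",np.round(p,4),"w",round(get_grip_width(),3),"F",np.round(get_ft_force(),1),"T",np.round(get_ft_torque(),2),"q",np.round(get_joint_pos(),2))
E
python3 - <<'E'
from h import *
crop("top0",295,180,130,100,6,"c_box")
crop("top0",355,185,185,150,4,"c_plat")
crop("top0",150,215,135,150,4,"c_board")
crop("scene0",225,170,140,110,5,"sc_box")
crop("scene0",330,230,160,115,5,"sc_board")
E
```

```text
(no output)
```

View pics/c_box.png

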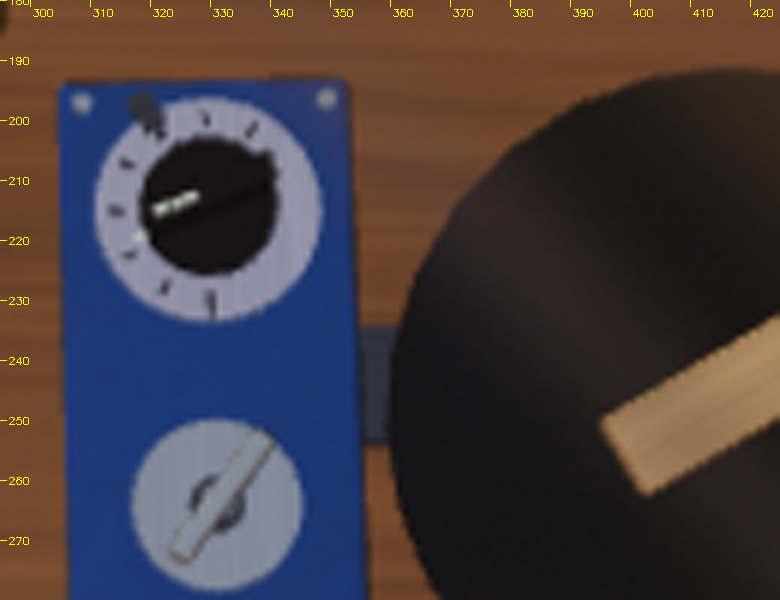

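View pics/c_plat.png

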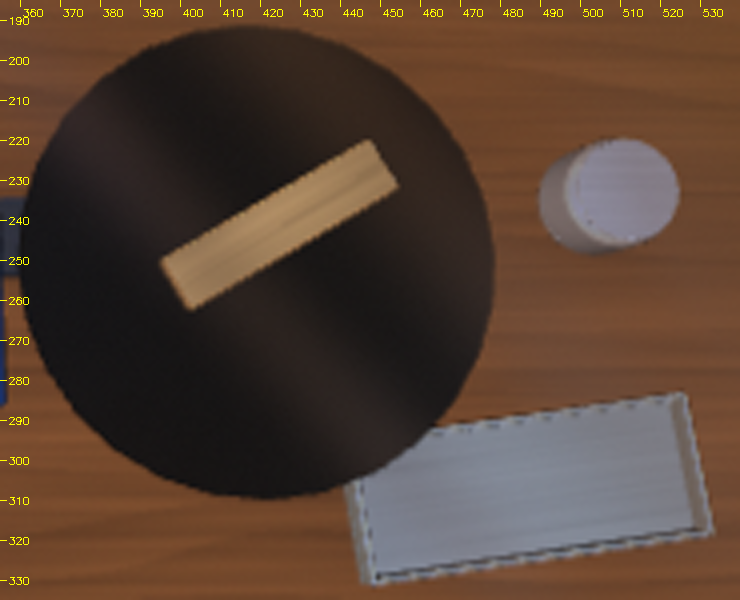

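View pics/c_board.png

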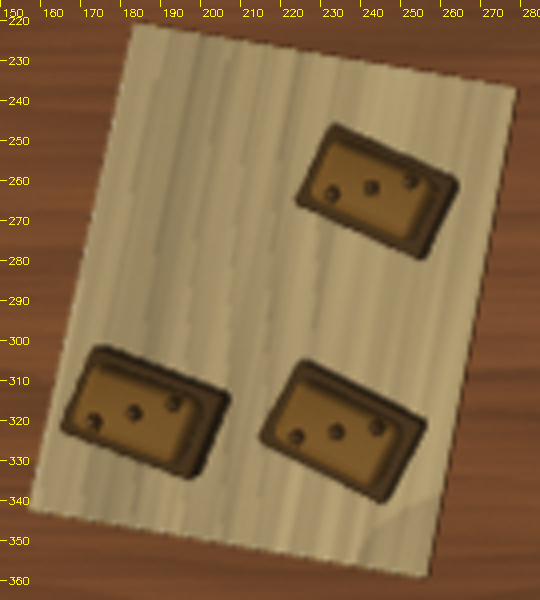

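View pics/sc_box.png

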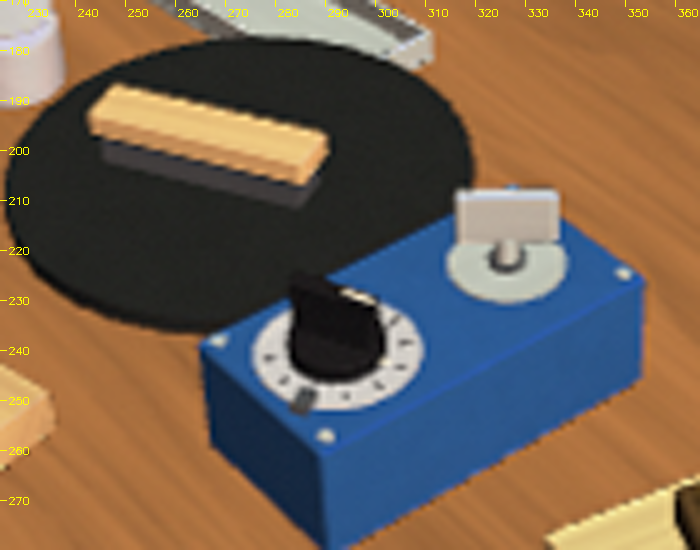

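View pics/sc_board.png

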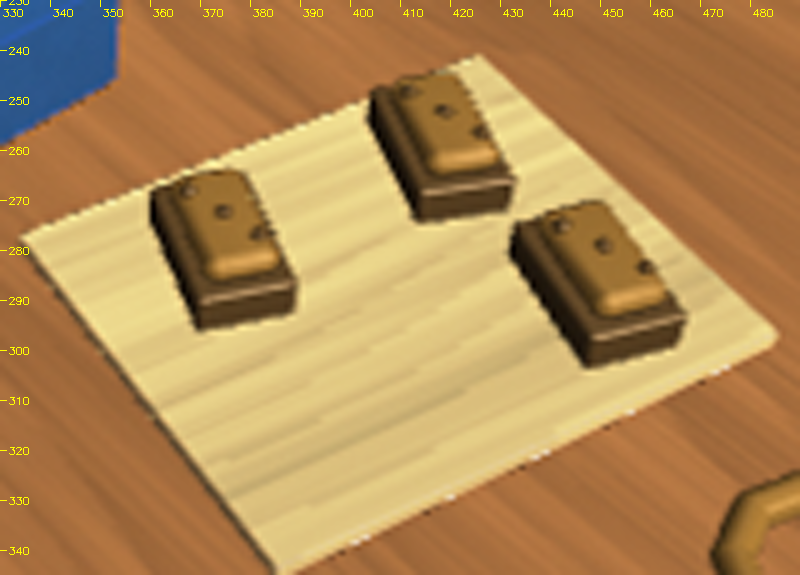

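```bash
python3 - <<'E'
from h import *
t=campose("top");s=campose("scene")
def T2(n,a,b):
    p,e=tri([(*t,a),(*s,b)]); print(n,np.round(p,4),np.round(e,1).tolist())
T2("casA",(239.5,261.5),(374.5,272))
T2("casB",(232,323),(417,252))
T2("casC",(181,318),(450,279))
T2("brush",(424,241.5),(262,198.5))
T2("scalectr",(329.7,215),(291,239))
T2("keyhub",(331,263.5),(326.5,222))
T2("screw1",(308,197),(290.5-0+0,256.8))
for n,px,z in [("dialdisc",(329.7,214.8),.082),("dialknobdisc",(329.5,213.5),.094),("key",(331.0,264.0),.082),("platter",(418.7,250.3),.04),
 ("brush",(424,241.5),.078),("bL",(399,256.5),.078),("bR",(449.5,226),.078),("tray1",(443,294),.024),("tray2",(525,283.5),.024),("tray3",(533,318),.024),("tray4",(447,330),.024),("wax",(511,233),.06),
 ("boxA",(305,193.7),.08),("boxB",(353,193),.08),("boxC",(307,288.5),.08),("boxD",(356.5,287),.08),("keyb1",(338.5,252),.132),("keyb2",(324.5,273),.132),
 ("pt1",(321,215),.126),("pt2",(327,212.5),.126),("tab",(319,200),.082),("sc1",(308,197),.08),("sc2",(349,196),.08)]:
    print(n,np.round(plane(*t,px,z),4))
E
```

```text
casA [0.5453 0.2233 0.0575] [[0.6, -0.6], [0.8, 0.0]]
casB [0.3991 0.2366 0.0543] [[1.0, -1.0], [1.2, -0.0]]
casC [0.4097 0.3592 0.0549] [[0.6, -0.5], [0.7, -0.0]]
brush [ 0.5997 -0.2322  0.0584] [[1.6, -1.9], [1.9, 0.4]]
scalectr [0.6566 0.005  0.0829] [[0.4, -0.5], [0.6, 0.1]]
keyhub [0.5365 0.0042 0.0824] [[-0.4, 0.5], [-0.6, -0.1]]
screw1 [0.6993 0.0595 0.0815] [[-0.3, 0.3], [-0.4, -0.1]]
dialdisc [0.6561 0.006  0.082 ]
dialknobdisc [0.6569 0.007  0.094 ]
key [0.5365 0.0032 0.082 ]
platter [ 0.5752 -0.2188  0.04  ]
brush [ 0.5923 -0.223   0.078 ]
bL [ 0.5555 -0.1612  0.078 ]
bR [ 0.6308 -0.2869  0.078 ]
tray1 [ 0.4671 -0.2805  0.024 ]
tray2 [ 0.4938 -0.4899  0.024 ]
tray3 [ 0.4081 -0.5043  0.024 ]
tray4 [ 0.3787 -0.2869  0.024 ]
wax [ 0.6171 -0.4457  0.06  ]
boxA [0.7086 0.0662 0.08  ]
boxB [ 0.7112 -0.0514  0.08  ]
boxC [0.4783 0.0601 0.08  ]
boxD [ 0.4821 -0.0575  0.08  ]
keyb1 [ 0.5598 -0.0115  0.132 ]
keyb2 [0.5117 0.0205 0.132 ]
pt1 [0.6468 0.0284 0.126 ]
pt2 [0.6529 0.0144 0.126 ]
tab [0.6926 0.032  0.082 ]
sc1 [0.7004 0.0589 0.08  ]
sc2 [ 0.7036 -0.0415  0.08  ]
```

```bash
python3 - <<'E'
from h import *
up()
move_pose([0.60,0.03,0.30],quat(0)); shot("wrist","w1"); up()
move_pose([0.57,0.0,0.30],quat(np.pi/2)); shot("wrist","w2"); up()
E
```

```text
t 0.1 tcp [ 0.1653 -0.6023  0.2221] w 0.997 F [-0.3 -0.2 -0.1] T [ 0.06 -0.03 -0.08] q [-1.32  0.42  1.63  0.    1.09 -0.02]
t 2.9 tcp [0.6    0.0292 0.2999] w 0.995 F [ 0.8 -0.1 -0.1] T [-0.04 -0.14 -0.02] q [ 0.03  0.31  1.61 -0.    1.22  0.03]
t 4.4 tcp [ 0.5701 -0.      0.3   ] w 0.996 F [-0.8  0.  -0.3] T [ 0.05 -0.1  -0.  ] q [-0.02  0.26  1.68  0.    1.2  -1.59]
```

View pics/w1.png

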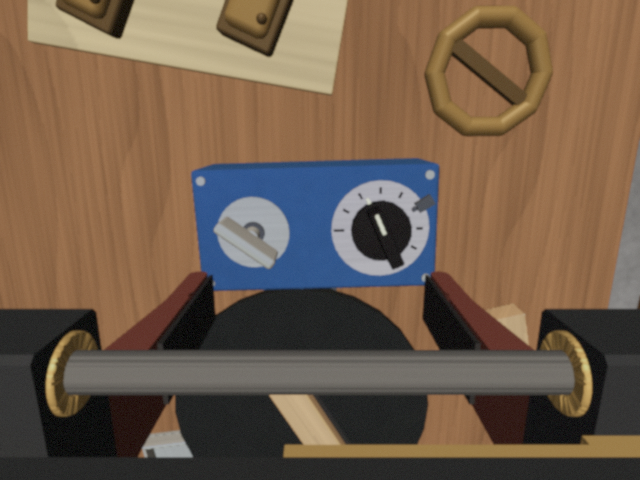

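View pics/w2.png

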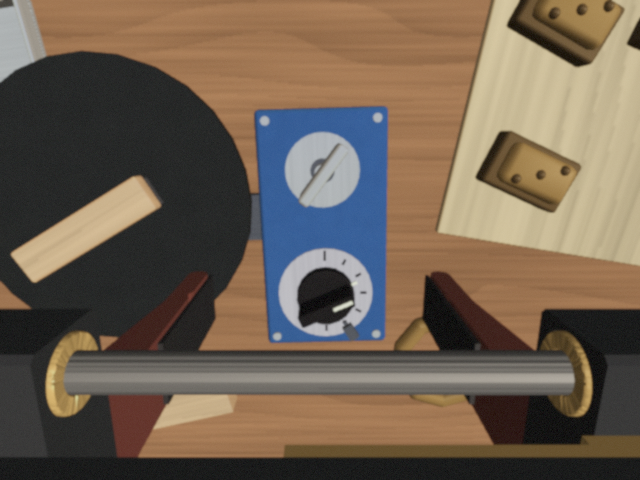

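```bash
python3 - <<'E'
from h import *
crop("w1",185,150,260,145,3,"w1c",20)
crop("w2",250,100,150,250,2,"w2c",20)
crop("w2",250,235,150,115,5,"w2d",10)
E
```

```text
(no output)
```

View pics/w1c.png

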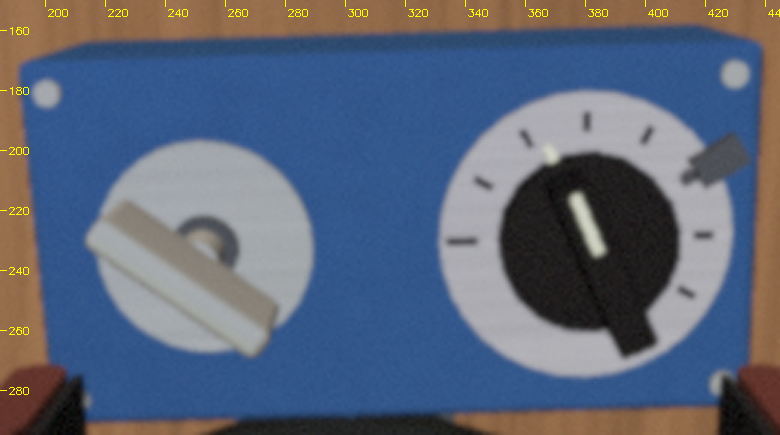

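View pics/w2c.png

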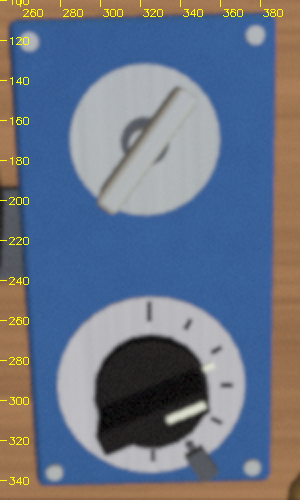

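View pics/w2d.png

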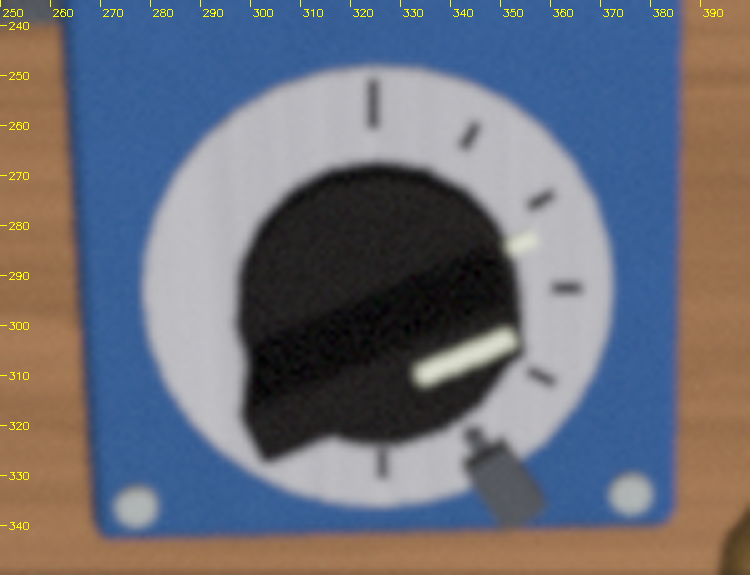

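```bash
python3 - <<'E'
from h import *
a=wcam("w1");b=wcam("w2")
def T2(n,p1,p2):
    p,e=tri([(*a,p1),(*b,p2)]); print(n,np.round(p,4),np.round(e,1).tolist()); return p
D=T2("scale",(380,228),(325.5,292)); K=T2("keydisc",(253.3,232),(322.3,169.7))
s1=T2("screw -x+y",(200.5,181),(377.8,117.5)); s2=T2("screw +x+y",(430,174.7),(376,334))
print("yaw",np.degrees(np.arctan2(*(s2-s1)[[1,0]])),np.degrees(np.arctan2(*(D-K)[[1,0]])))
P=T2("ptr",(367.5,199.7),(356,283));t=T2("tab",(412,209.5),(343.5,321.5))
for n,p in(("ptr",P),("tab",t)):
    v=(p-D)[:2]; print(n,np.linalg.norm(v),180-np.degrees(np.arctan2(v[1],v[0])))
T2("keytop end",(215,230.5),(343,144)); 
T2("keytop e2",(270,267.5),(302.5,204))
T2("bar ptr end",(377,215),(351.5,302.5))
t_=np.degrees
# platter/box fit, from key, dial
E
```

```text
scale [0.6587 0.007  0.0778] [[-0.6, -0.6], [-0.5, 0.6]]
keydisc [0.538  0.0036 0.0796] [[-0.6, -0.6], [-0.6, 0.6]]
screw -x+y [0.4922 0.0524 0.0827] [[-0.7, -0.6], [-0.6, 0.6]]
screw +x+y [0.7016 0.0579 0.0833] [[-0.5, -0.5], [-0.4, 0.5]]
yaw 1.521138228141244 1.6164581011646273
ptr [0.6447 0.036  0.0894] [[-0.5, -0.5], [-0.5, 0.5]]
tab [0.6875 0.0254 0.0833] [[-0.1, -0.1], [-0.1, 0.1]]
ptr 0.03224819360602021 64.29160197209676
tab 0.03415548042109756 147.34664341794286
keytop end [0.5142 0.0184 0.1315] [[-1.8, -1.5], [-1.7, 1.8]]
keytop e2 [ 0.5599 -0.0127  0.1365] [[-0.7, -0.7], [-0.7, 0.7]]
bar ptr end [0.6487 0.0291 0.126 ] [[-0.3, -0.4], [-0.3, 0.3]]
```

```bash
cat >> h.py <<'E'
DIAL=np.array([0.6575,0.0065]);KEY=np.array([0.5375,0.0035]);YAW=np.radians(1.55)
def goto(x,y,z,a): move_pose([x,y,z],quat(a))
def rot(dq):
    q=list(get_joint_pos()); q[5]+=dq; movej(q)
def st():
    print("t %.1f j6 %.3f w %.3f"%(get_time(),get_joint_pos()[5],get_grip_width()),"F",np.round(get_ft_force(),1),"Tz %.3f"%get_ft_torque()[2],flush=True)
E
python3 - <<'E'
from h import *
a=np.radians(25.7)
command_gripper(0.5)
goto(*DIAL,0.2,a)
print(movel([*DIAL,0.101],v=0.1,until_force=8)); up()
command_gripper(0.0); st()
for i in range(5): rot(-0.2); st()
for i in range(8):
    rot(-0.05); st()
    if abs(get_ft_torque()[2])>0.25: break
E
```

```text
False
t 7.4 tcp [0.6581 0.0065 0.1018] w 0.503 F [ 0.2 -0.4 -0.4] T [-0.02 -0.14 -0.01] q [-0.01  0.61  1.62 -0.    0.9  -0.46]
t 8.0 j6 -0.457 w 0.135 F [0.3 0.7 1. ] Tz -0.028
t 8.3 j6 -0.653 w 0.138 F [0.4 0.1 0.7] Tz 0.078
t 8.7 j6 -0.847 w 0.134 F [0.  0.7 1.1] Tz 0.032
t 9.0 j6 -1.039 w 0.137 F [-0.3 -1.2  1.7] Tz 0.043
t 9.3 j6 -1.232 w 0.132 F [-0.1 -0.8 -0.2] Tz 0.082
t 9.6 j6 -1.424 w 0.133 F [-0.2 -0.6  0.4] Tz 0.045
t 9.8 j6 -1.469 w 0.130 F [ 0.  -1.   0.6] Tz 0.019
t 10.1 j6 -1.516 w 0.136 F [-0.4 -0.7  2.2] Tz 0.031
t 10.3 j6 -1.563 w 0.132 F [ 0.5 -0.2 -0.3] Tz 0.060
t 10.6 j6 -1.610 w 0.136 F [-0.1 -0.3  1.1] Tz -0.087
t 10.8 j6 -1.657 w 0.138 F [-1.3 -0.6  0.2] Tz -0.743
```

```bash
python3 - <<'E'
from h import *
command_gripper(0.5); st()
movel([*DIAL,0.2],v=0.15); shot("top","top1")
a=np.radians(31); y=np.array([np.sin(a),-np.cos(a)])
c=np.array([0.5923,-0.223])
goto(*(c-0.03*y),0.28,a); shot("wrist","w3"); up()
crop("top1",295,180,65,110,6,"c_box1")
K,T=wcam("w3"); print(proj(K,T,[*c,.078]))
E
```

```text
t 11.5 j6 -1.660 w 0.501 F [-0.  -0.8 -0.3] Tz -0.023
t 13.3 tcp [ 0.5769 -0.1963  0.279 ] w 0.499 F [0.2 0.3 0.4] T [-0.02 -0.15  0.02] q [-0.35  0.34  1.61  0.    1.19 -0.89]
[318.01379417 242.44348881]
```

View pics/c_box1.png

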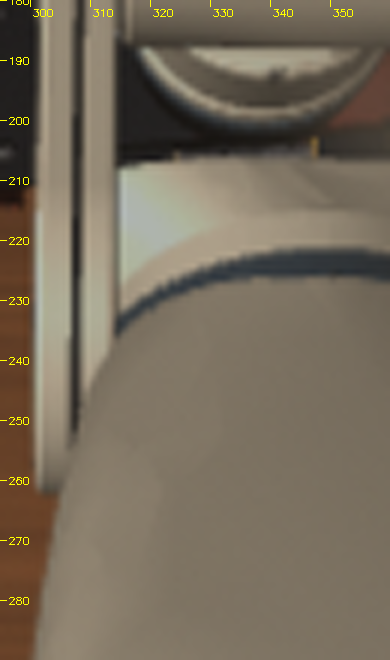

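View pics/w3.png

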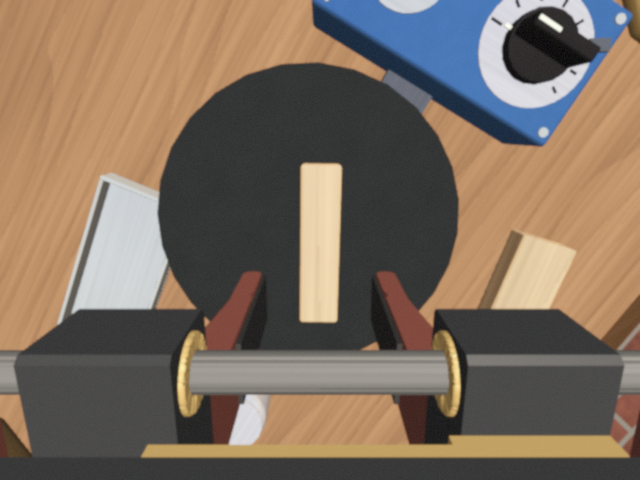

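```bash
python3 - <<'E'
from h import *
K,T=wcam("w3")
t=plane(K,T,(321.5,163.5),.078);b=plane(K,T,(318.8,322),.078);print(t,b,np.linalg.norm(t-b),np.degrees(np.arctan2(*(b-t)[[1,0]])),(t+b)/2)
l=plane(K,T,(300,243),.078);r=plane(K,T,(341,243),.078);print(np.linalg.norm(l-r))
crop("w3",470,0,170,150,4,"w3d")
d=[]
for px in [(159.,205),(458,212),(305,63)]: d.append(plane(K,T,px,.04)); print(d[-1])
p=[plane(K,T,x,.04)[:2] for x in [(159,208),(170,160),(200,118),(250,79),(305,63.5),(360,72),(410,103),(440,140),(456,185),(457.5,220)]]
p=np.array(p);A=np.c_[2*p,np.ones(len(p))];s=np.linalg.lstsq(A,(p**2).sum(1),rcond=None)[0];print("platter",s[:2],np.sqrt(s[2]+s[:2]@s[:2]))
E
```

```text
[ 0.55824321 -0.16073195  0.078     ] [ 0.63368457 -0.29010312  0.078     ] 0.14976080146973259 -59.75187667014749 [ 0.59596389 -0.22541753  0.078     ]
0.03729924069368885
[ 0.44426764 -0.27996654  0.04      ]
[ 0.69962379 -0.13386759  0.04      ]
[ 0.50065884 -0.0940542   0.04      ]
platter [ 0.58096027 -0.21961048] 0.14718221800842127
```

View pics/w3d.png

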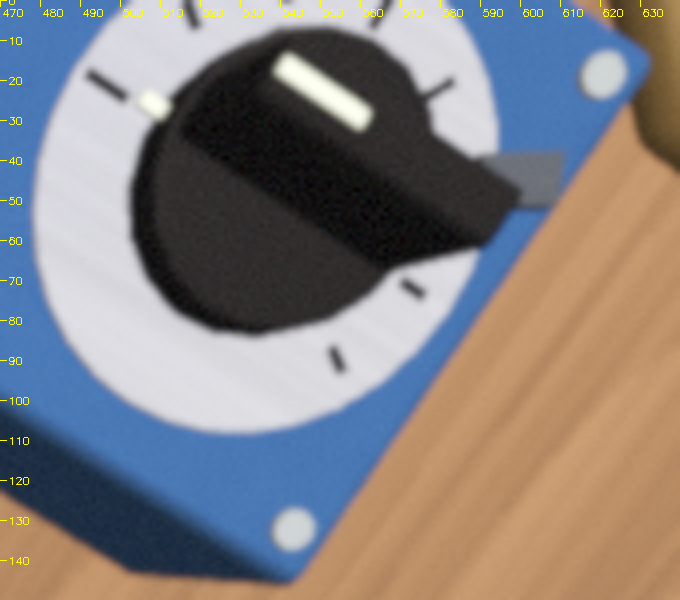

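```bash
python3 - <<'E'
from h import *
a=np.radians(30.25); c=[.596,-.2254]
command_gripper(0.7)
goto(*c,0.14,a)
print(movel([*c,0.049],v=0.1,until_force=8)); st()
command_gripper(0.0); st()
movel([*c,0.15],v=0.15); st()
ta=np.radians(7.7); d=np.array([.134,-.991]); tc=np.array([.4363,-.3884])+.013*d
goto(*tc,0.15,ta); st()
print(movel([*tc,0.05],v=0.15)); st()
print(movel([*tc,0.009],v=0.04,until_force=5)); up()
shot("scene","s2")
command_gripper(0.55); st()
movel([*tc,0.2],v=0.2); 
goto(.40,0.25,.32,np.pi/2+np.radians(-15)); shot("wrist","w4"); shot("top","top2"); st()
E
```

```text
False
t 15.5 j6 -0.908 w 0.698 F [ 0.4 -0.4  0.9] Tz 0.040
t 16.0 j6 -0.908 w 0.406 F [-1.1  0.7  3.3] Tz 0.032
t 16.9 j6 -0.908 w 0.409 F [ 0.2 -0.4 -1.9] Tz -0.002
t 17.8 j6 -0.896 w 0.409 F [ 1.5 -0.1 -1.4] Tz 0.041
False
t 18.6 j6 -0.896 w 0.411 F [-0.4  0.5 -1.7] Tz -0.039
True
t 19.5 tcp [ 0.4377 -0.4011  0.0129] w 0.405 F [-0.6 -0.   3.5] T [-0.02 -0.08 -0.03] q [-0.76  0.68  1.79 -0.    0.67 -0.9 ]
t 19.9 j6 -0.896 w 0.549 F [-0.5 -0.1  0.1] Tz 0.053
t 23.5 j6 -0.776 w 0.550 F [0.  0.2 1.1] Tz 0.035
```

View pics/top2.png

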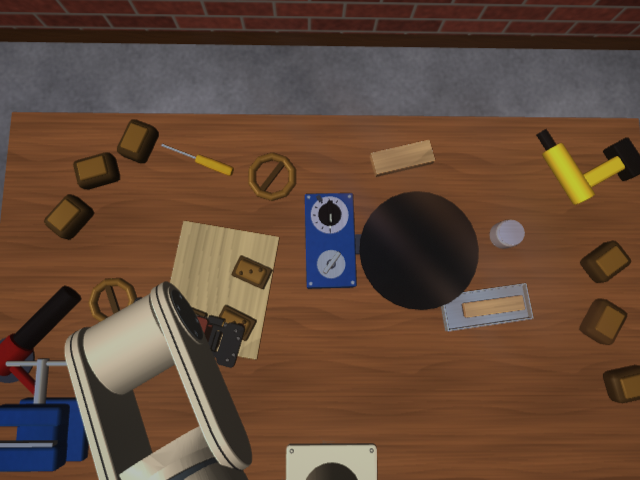

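View pics/w4.png

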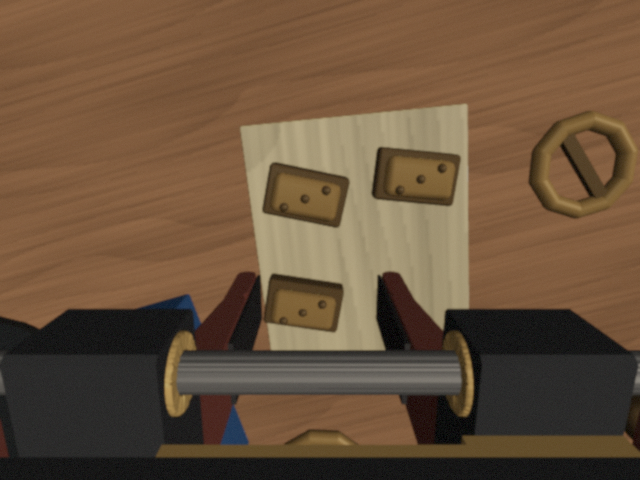

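```bash
python3 - <<'E'
from h import *
crop("w4",250,130,220,210,3,"w4c",10)
crop("top2",205,245,85,70,8,"t2c",10)
E
```

```text
(no output)
```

View pics/w4c.png

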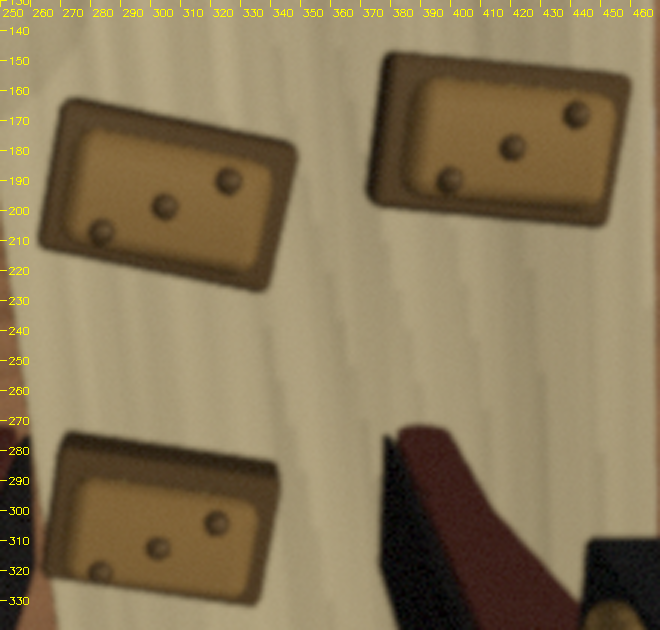

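View pics/t2c.png

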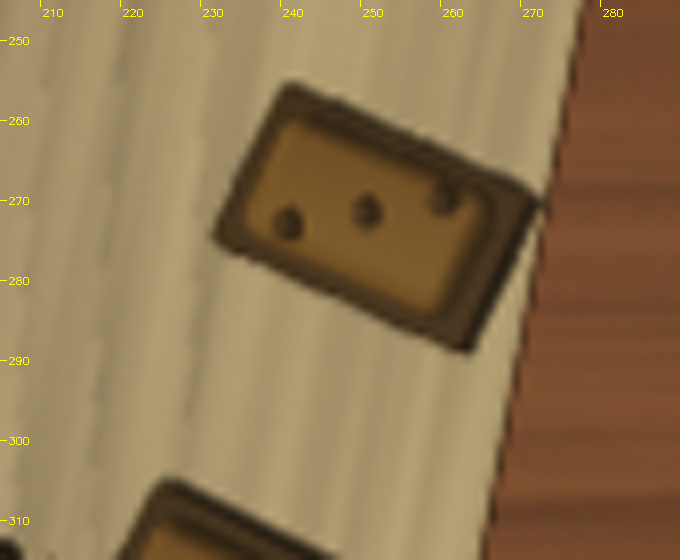

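```bash
python3 - <<'E'
from h import *
W=wcam("w4");t=campose("top")
f=lambda p:(p[0]/3+250,p[1]/3+130)
for n,c,tp,es in [("A",(157.5,548),(251,271.5),[((45,575),(255,605)),((65,432),(278,462))]),("B",(165,207),(232,323),[((40,245),(265,292)),((70,98),(295,145))]),("C",(512,148),(181.5,318),[((375,203),(600,225)),((385,52),(630,75))])]:
    p,e=tri([(*W,f(c)),(*t,tp)]);print(n,np.round(p,4),np.round(e[0],1),"plane.053",np.round(plane(*W,f(c),.053),4),np.round(plane(*t,tp,.053),4))
    for u,v in es:
        d=plane(*W,f(v),.038)-plane(*W,f(u),.038); print(np.linalg.norm(d),np.degrees(np.arctan2(d[1],d[0])))
E
```

```text
A [0.5208 0.1978 0.0536] [-1.2 -0.5] plane.053 [0.5221 0.1988 0.053 ] [0.52   0.1968 0.053 ]
0.08297216046402617 66.05576438305779
0.08157359356820436 66.45139800422443
B [0.397  0.237  0.0652] [0.2 0.2] plane.053 [0.3986 0.236  0.053 ] [0.3967 0.2392 0.053 ]
0.0838590622483962 62.88479089731216
0.08140917982034374 63.245931638395554
C [0.4084 0.3558 0.0636] [1.2 0.1] plane.053 [0.4099 0.3569 0.053 ] [0.4084 0.3598 0.053 ]
0.08214884600688471 69.34980281292982
0.0867497236858716 69.73391349079002
```

```bash
cat >> h.py <<'E'
PLAT=np.array([.5785,-.2202])
def pickplace(c,longdeg,off,zl=.16):
    a=np.radians(longdeg-90); c=np.array(c)
    command_gripper(1.0)
    goto(*c,0.10,a)
    r=movel([*c,0.0145],v=0.08,until_force=8); up()
    if r and get_tcp_pos()[2]>.02: print("TOUCH"); return False
    command_gripper(0.0); st()
    movel([*c,zl],v=0.12); st()
    goto(.385,.12,zl,(a+YAW)/2); st()
    goto(.385,-.12,zl,YAW); st()
    t=PLAT+np.array([np.cos(YAW),np.sin(YAW)])*off
    goto(*t,zl,YAW); st()
    if get_grip_width()<.6: print("LOST"); return False
    movel([*t,.06],v=0.12)
    print(movel([*t,.0405],v=0.03,until_force=5)); up()
    command_gripper(0.8); st()
    movel([*t,.15],v=0.15); return True
E
python3 - <<'E'
from h import *
print(pickplace((.5212,.198),66.2,.09))
shot("top","top3")
E
```

```text
t 26.8 tcp [0.5216 0.1981 0.015 ] w 1.005 F [-0.3  0.6  0. ] T [-0.09 -0.03 -0.04] q [0.34 0.64 1.88 0.   0.62 0.76]
t 27.4 j6 0.757 w 0.636 F [0.1 0.6 1.6] Tz 0.021
t 28.8 j6 0.757 w 0.638 F [ 0.  -0.3 -4.8] Tz 0.030
t 29.5 j6 0.467 w 0.637 F [ 1.3 -0.3 -4.7] Tz -0.033
t 30.4 j6 -0.357 w 0.638 F [-0.7  0.1 -3.9] Tz -0.038
t 31.6 j6 -0.359 w 0.635 F [-0.7 -0.5 -4.1] Tz -0.024
True
t 33.1 tcp [ 0.6683 -0.2177  0.0425] w 0.634 F [0.3 0.3 4.1] T [-0.05 -0.07 -0.02] q [-0.33  0.75  1.53  0.    0.87 -0.36]
t 33.6 j6 -0.359 w 0.796 F [-1.1 -0.4  0. ] Tz 0.060
True
```

View pics/top3.png

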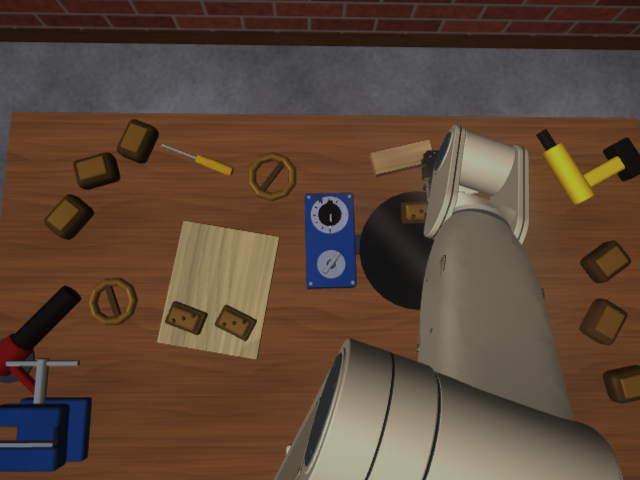

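```bash
python3 - <<'E'
from h import *
goto(.385,-.12,.2,YAW); goto(.385,.12,.2,-.2)
print(pickplace((.398,.237),63,0.0))
shot("top","top4")
E
```

```text
t 39.0 tcp [0.3983 0.2372 0.0149] w 1.003 F [-0.3 -0.2  0.5] T [-0.05 -0.04 -0.03] q [ 0.51  0.56  2.08 -0.    0.49  0.98]
t 39.6 j6 0.983 w 0.635 F [ 0.3 -0.7  2.7] Tz 0.022
t 41.0 j6 0.983 w 0.638 F [ 0.8 -0.2 -6. ] Tz -0.062
t 41.5 j6 0.495 w 0.633 F [ 0.6  1.3 -5.7] Tz 0.027
t 42.5 j6 -0.357 w 0.635 F [-0.1  0.6 -6.6] Tz 0.046
t 43.3 j6 -0.410 w 0.632 F [-0.6  1.1 -5.3] Tz -0.007
True
t 44.9 tcp [ 0.5783 -0.2201  0.0425] w 0.637 F [ 1.1 -0.9  3.9] T [-0.06 -0.06  0.04] q [-0.38  0.66  1.73 -0.    0.75 -0.41]
t 45.3 j6 -0.410 w 0.799 F [-0.1  0.9  0.8] Tz 0.067
True
```

View pics/top4.png

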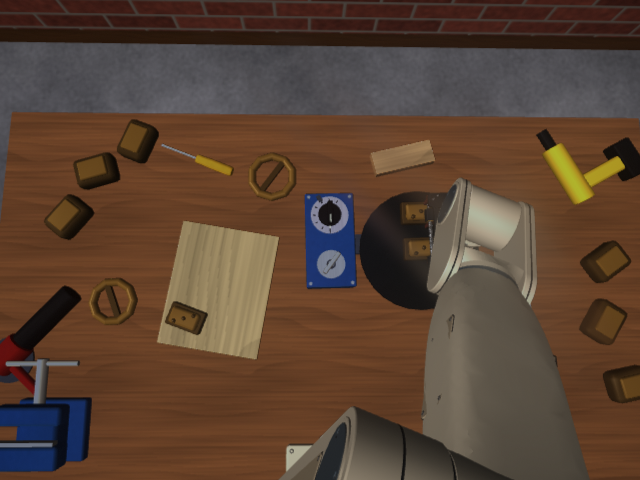

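```bash
python3 - <<'E'
from h import *
goto(.385,-.12,.2,YAW); goto(.385,.12,.2,-.2)
print(pickplace((.409,.3575),69.5,-0.09))
goto(.47,0.0,.34,np.pi/2); shot("wrist","w5")
goto(.385,.12,.34,0);shot("top","top5");shot("scene","s5");up()
E
```

```text
t 50.8 tcp [0.4093 0.3578 0.015 ] w 1.001 F [-0.6  0.4  0.5] T [-0.   -0.08 -0.01] q [ 0.7   0.63  1.91 -0.    0.6   1.05]
t 51.4 j6 1.054 w 0.637 F [-0.4 -0.5  3. ] Tz 0.039
t 52.8 j6 1.054 w 0.636 F [-0.2  0.6 -4.1] Tz 0.031
t 53.7 j6 0.439 w 0.633 F [-0.1 -0.3 -4.3] Tz 0.005
t 54.7 j6 -0.357 w 0.637 F [-0.   0.4 -4.8] Tz -0.002
t 55.3 j6 -0.476 w 0.634 F [-0.7  1.2 -4.4] Tz 0.020
True
t 56.9 tcp [ 0.4884 -0.2226  0.0424] w 0.635 F [-0.6 -0.4  4.2] T [-0.06 -0.14  0.02] q [-0.45  0.57  1.92 -0.    0.65 -0.48]
t 57.3 j6 -0.477 w 0.803 F [-0.5  0.5  0.3] Tz -0.038
True
t 61.1 tcp [0.3852 0.1198 0.3399] w 0.8 F [0.3 0.4 0.1] T [-0.   -0.04  0.04] q [ 0.27 -0.06  1.95  0.    1.25  0.27]
```

View pics/top5.png

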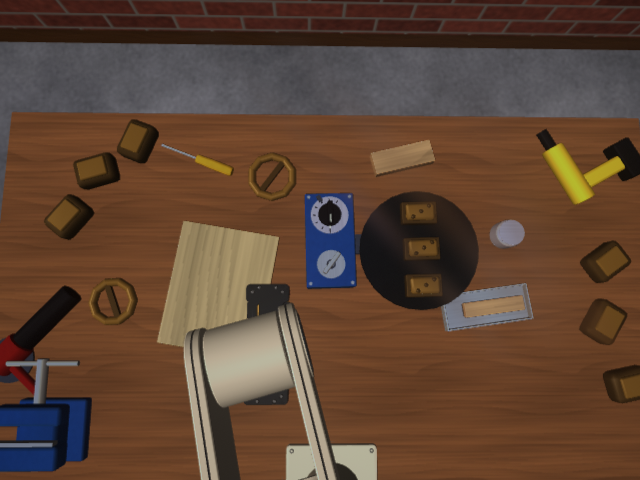

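View pics/s5.png

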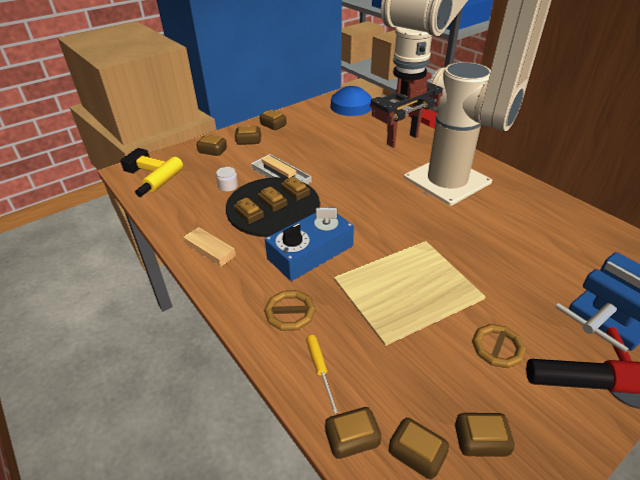

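View pics/w5.png

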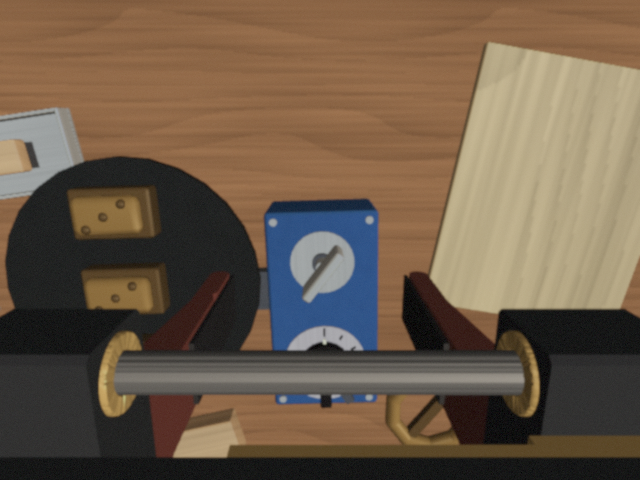

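```bash
cat >> h.py <<'E'
def tz(n=15): return float(np.mean([get_ft_torque()[2] for _ in range(n)]))
def wind(total,thr=.3,step=.1):
    """clockwise by total; returns (turned, hit)"""
    j0=get_joint_pos()[5]; done=0
    while done<total-1e-6:
        s=min(step,total-done); rot(s); done+=s
        T=tz(); w=get_grip_width(); print("%.2f Tz %.3f w %.3f"%(done,T,w),end="; ",flush=True)
        if T>thr: print("HIT"); return done,True
        if w<.08: print("LOST"); return done,False
    print(); return done,False
E
python3 - <<'E'
from h import *
command_gripper(0.5)
a=np.radians(56)
goto(*KEY,.22,a); print("z0",tz())
print(movel([*KEY,.101],v=.1,until_force=8)); up()
command_gripper(0); st()
print(wind(np.radians(110))); up()
E
```

```text
z0 0.0351292060767654
False
t 64.2 tcp [0.538  0.0035 0.1016] w 0.5 F [-0.5  0.8  0.4] T [ 0.03 -0.17  0.01] q [-0.02  0.47  1.9  -0.    0.77 -0.99]
t 64.8 j6 -0.993 w 0.112 F [-1.1 -1.5  3.6] Tz -0.114
0.10 Tz -0.053 w 0.111; 0.20 Tz -0.082 w 0.112; 0.30 Tz -0.059 w 0.114; 0.40 Tz -0.084 w 0.110; 0.50 Tz -0.098 w 0.112; 0.60 Tz -0.057 w 0.111; 0.70 Tz -0.070 w 0.112; 0.80 Tz -0.093 w 0.109; 0.90 Tz -0.054 w 0.115; 1.00 Tz -0.028 w 0.113; 1.10 Tz -0.054 w 0.109; 1.20 Tz -0.106 w 0.112; 1.30 Tz -0.060 w 0.114; 1.40 Tz -0.081 w 0.113; 1.50 Tz 0.019 w 0.110; 1.60 Tz -0.026 w 0.113; 1.70 Tz 0.004 w 0.111; 1.80 Tz -0.024 w 0.111; 1.90 Tz -0.082 w 0.106; 1.92 Tz 0.124 w 0.111; 
(np.float64(1.9198621771937625), False)
t 69.8 tcp [0.5382 0.0034 0.1013] w 0.111 F [ 1.3 -1.  -0.3] T [-0.14 -0.14  0.12] q [-0.02  0.47  1.9   0.    0.77  0.83]
```

```bash
python3 - <<'E'
from h import *
command_gripper(0.5); movel([*KEY,.16],v=.15); 
q=list(get_joint_pos()); q[5]-=np.pi; movej(q); shot("wrist","w6")
movel([*KEY,.101],v=.1,until_force=8); up()
command_gripper(0); st()
E
```

```text
t 74.5 tcp [0.5377 0.0035 0.1012] w 0.498 F [-0.2 -1.   0.1] T [ 0.09 -0.11  0.05] q [-0.02  0.47  1.9   0.    0.77 -2.31]
t 75.2 j6 -2.311 w 0.112 F [ 0.3 -2.4  5. ] Tz 0.051
```

View pics/w6.png

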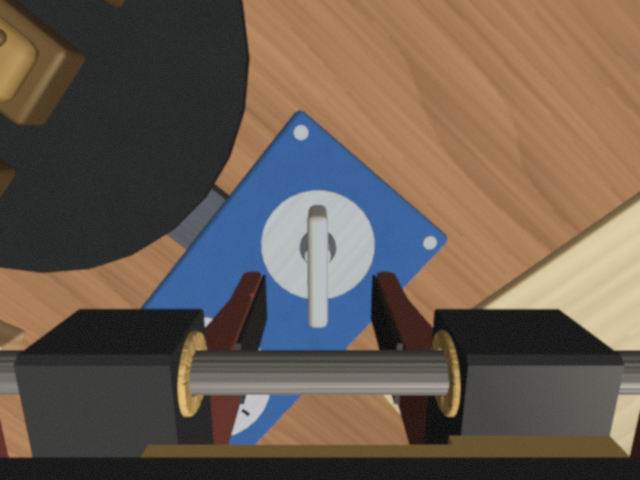

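```bash
cat >> h.py <<'E'
def windabs(total,step=.1,thr=.3):
    q=list(get_joint_pos()); j0=q[5]; cmd=0
    while cmd<total-1e-6:
        cmd+=min(step,total-cmd); q[5]=j0+cmd; movej(q)
        T=tz(); lag=q[5]-get_joint_pos()[5]; print("%.2f lag %.3f T %.2f"%(cmd,lag,T),end="; ",flush=True)
        if abs(T)>thr: print("HIT"); return cmd
    print(); return cmd
E
python3 - <<'E'
from h import *
windabs(1.9); print(); windabs(.8,.04); up()
E
```

```text
0.10 lag 0.002 T -0.07; 0.20 lag 0.004 T -0.06; 0.30 lag 0.005 T -0.11; 0.40 lag 0.005 T -0.02; 0.50 lag 0.006 T -0.03; 0.60 lag 0.006 T -0.07; 0.70 lag 0.006 T -0.02; 0.80 lag 0.006 T -0.04; 0.90 lag 0.006 T -0.03; 1.00 lag 0.006 T 0.01; 1.10 lag 0.005 T -0.05; 1.20 lag 0.005 T -0.01; 1.30 lag 0.005 T -0.12; 1.40 lag 0.005 T -0.04; 1.50 lag 0.005 T -0.08; 1.60 lag 0.005 T -0.06; 1.70 lag 0.005 T -0.03; 1.80 lag 0.005 T 0.00; 1.90 lag 0.005 T -0.02; 

0.04 lag 0.004 T -0.12; 0.08 lag 0.003 T -0.04; 0.12 lag 0.002 T -0.04; 0.16 lag 0.002 T -0.07; 0.20 lag 0.002 T -0.02; 0.24 lag 0.002 T -0.03; 0.28 lag 0.002 T -0.03; 0.32 lag 0.003 T -0.01; 0.36 lag 0.003 T -0.04; 0.40 lag 0.003 T 0.65; HIT
t 82.4 tcp [0.5379 0.003  0.1015] w 0.115 F [-0.2 -4.4  5. ] T [-0.96  0.17  0.65] q [-0.02  0.47  1.9  -0.    0.77 -0.02]
```

```bash
python3 - <<'E'
from h import *
command_gripper(0.5); movel([*KEY,.22],v=.15)
y=np.array([0,-1]); goto(.60,.03,.27,0); shot("wrist","w7"); up()
crop("w7",190,140,260,150,3,"w7c",10)
E
```

```text
t 84.5 tcp [0.5987 0.0299 0.2682] w 0.501 F [ 0.1 -0.9 -0.5] T [-0.03 -0.02  0.07] q [ 0.03  0.34  1.64 -0.    1.16  0.03]
```

View pics/w7.png

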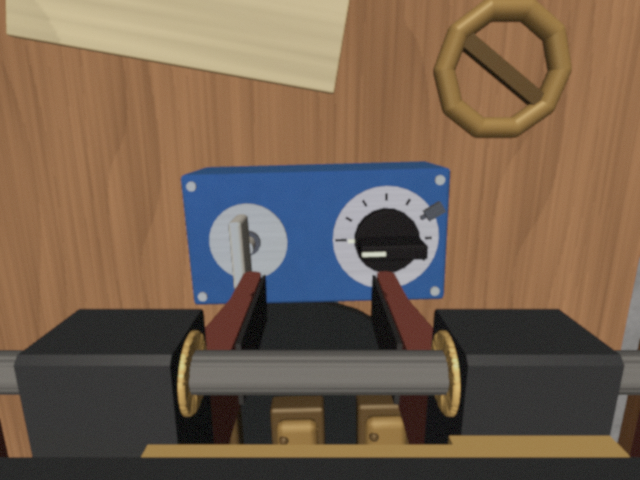

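View pics/w7c.png

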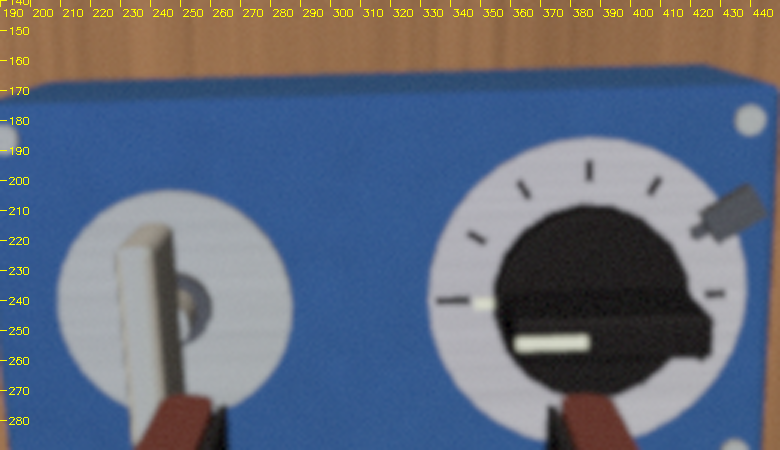

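```bash
python3 - <<'E'
from h import *
W=wcam("w7"); f=lambda p:(p[0]/3+190,p[1]/3+140)
tk={0:(453,300),30:(477,238),60:(524,190),90:(589,171),120:(654,187),180:(714,294)}
P={k:plane(*W,f(v),.082)[:2] for k,v in tk.items()}
from scipy.optimize import least_squares
def res(x):
    out=[]
    for k,p in P.items():
        v=p-x[:2]; out.append(((180-np.degrees(np.arctan2(v[1],v[0]))+x[2])-k+180)%360-180)
    return out
s=least_squares(res,[*DIAL,1.5]); print(s.x,np.round(s.fun,1))
for n,p,z in [("tabtip",(697,232),.083),("tabmid",(735,212),.083),("ptr",(484,304),.09)]:
    v=plane(*W,f(p),z)[:2]-s.x[:2]; print(n,np.linalg.norm(v),180-np.degrees(np.arctan2(v[1],v[0]))+s.x[2])
E
```

```text
[0.65804005 0.00652252 1.47693478] [ 0.1 -0.1  0.  -0.1  0.1 -0.1]
tabtip 0.03618355684082146 148.77558908939673
tabmid 0.048125230349510814 149.65716420035412
ptr 0.030550878163650166 1.5156249181917387
```

```bash
python3 - <<'E'
from h import *
D=[.658,.0065]
a=np.pi/2+YAW
goto(*D,.2,a); movel([*D,.101],v=.1,until_force=8); up()
command_gripper(0); st()
windabs(2.607,.4,.5); st()
command_gripper(.5); movel([*D,.2],v=.15)
goto(.60,.03,.27,0); shot("wrist","w8"); crop("w8",320,170,130,130,5,"w8c",10)
E
```

```text
t 87.1 tcp [0.6586 0.0065 0.1017] w 0.499 F [-0.  -0.1  0.6] T [ 0.06 -0.18 -0.02] q [-0.01  0.62  1.62 -0.    0.9  -1.61]
t 87.7 j6 -1.606 w 0.137 F [-0.5 -1.7  2. ] Tz -0.005
0.40 lag 0.003 T -0.10; 0.80 lag 0.005 T 0.00; 1.20 lag 0.006 T 0.01; 1.60 lag 0.006 T -0.11; 2.00 lag 0.006 T 0.01; 2.40 lag 0.006 T -0.01; 2.61 lag 0.006 T -0.05; 
t 90.8 j6 0.995 w 0.134 F [-3.7 -4.2  4.4] Tz -0.054
```

View pics/w8c.png

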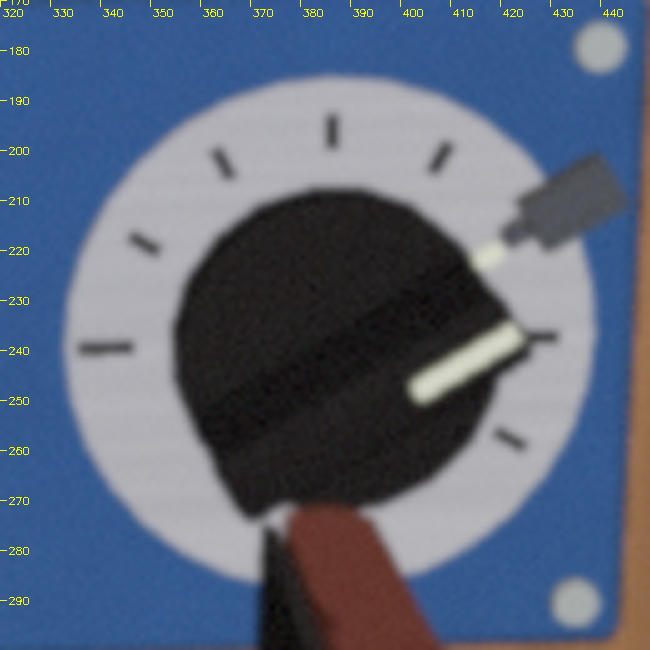

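```bash
python3 - <<'E'
from h import *
W=wcam("w8"); f=lambda p:(p[0]/5+320,p[1]/5+170)
tk={0:(106,348),30:(145,244),60:(223,163),90:(332,132),120:(441,157),180:(541,337),210:(511,439)}
P={k:plane(*W,f(v),.082)[:2] for k,v in tk.items()}
from scipy.optimize import least_squares
def res(x):
    return [(((180-np.degrees(np.arctan2(*(p-x[:2])[::-1]))+x[2])-k+180)%360-180) for k,p in P.items()]
s=least_squares(res,[*DIAL,1.5]); print(s.x,np.round(s.fun,1))
for n,p,zs in [("tabtip",(505,238),(.083,.085)),("tabmid",(575,202),(.083,.085)),("tabend",(612,181),(.083,)),("ptr",(489,254),(.083,.088,.09,.094)),("ptr tip",(505,244.5),(.083,.088,.09,.094))]:
  for z in zs:
    v=plane(*W,f(p),z)[:2]-s.x[:2]; print(n,z,np.linalg.norm(v),180-np.degrees(np.arctan2(v[1],v[0]))+s.x[2])
a=plane(*W,f((416,391)),.126);b=plane(*W,f((516,332)),.126);d=b-a;print("bar line",180-np.degrees(np.arctan2(d[1],d[0]))+s.x[2])
E
```

```text
[0.65810257 0.0065449  1.54119344] [ 0.1 -0.1  0.  -0.1  0.   0.1 -0.1]
tabtip 0.083 0.03471646699847147 148.85001770625325
tabtip 0.085 0.034526357915088644 147.81690688680203
tabmid 0.083 0.0478543370968046 150.0216098158085
tabmid 0.085 0.04757455375007613 149.27193758325396
tabend 0.083 0.05491219202546099 150.0939041175083
ptr 0.083 0.031044062619507495 150.63539754215034
ptr 0.088 0.03059854036798461 147.720879781889
ptr 0.09 0.030442941775544786 146.53248027697953
ptr 0.094 0.030171615960090374 144.12151125809274
ptr tip 0.083 0.03417339393555296 150.52025965918634
ptr tip 0.088 0.03368247186857827 147.87266138732258
ptr tip 0.09 0.03350664462616716 146.79286867294698
ptr tip 0.094 0.03319123885246347 144.60091628709193
bar line 149.2333642447843
```

```bash
python3 - <<'E'
from h import *
D=np.array([.658,.0065]);u=np.array([np.cos(np.radians(32.5)),np.sin(np.radians(32.5))])
p=D-.02*u
goto(*p,.2,np.radians(122.5)); shot("wrist","w9"); 
W=wcam("w9"); print(proj(*W,[*D,.09]),proj(*W,[*(D+.034*u),.085]))
crop("w9",240,180,160,150,4,"w9c",10)
goto(.385,.12,.34,0);shot("top","top9");shot("scene","s9")
E
```

```text
[317.69341718 260.97927046] [317.7386896  303.75715184]
```

View pics/w9c.png

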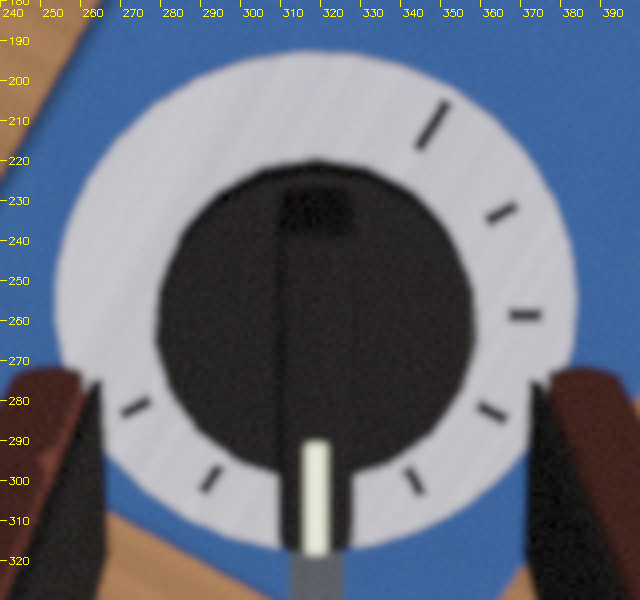

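View pics/top9.png

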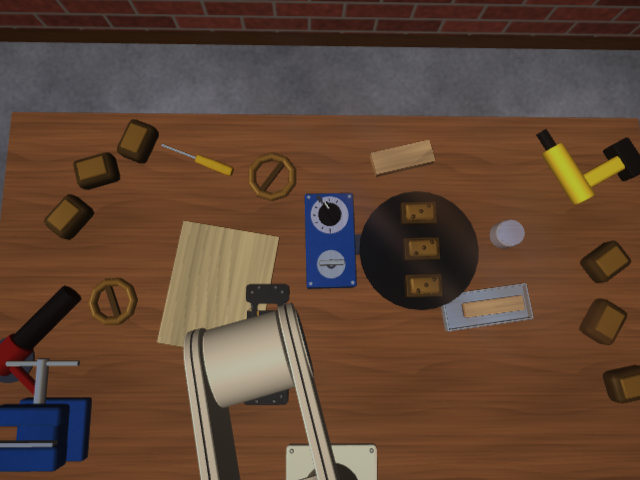

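```bash
python3 - <<'E'
from h import *
st(); job_done()
E
```

```text
t 97.5 j6 0.272 w 0.504 F [-0.8  0.4  0.2] Tz -0.031
the job is handed in; nothing more can be done
```

The turntable is ready for its next batch and the job is handed in, at 97.5 s of the 210 s allowed. No verdict is reported.

- **Dial to zero:** I turned it back until it hit the stop, about 0.7 N m. The wrist picture then showed the pointer on the long tick.
- **Brush:** it lies flat in the tool tray, well inside the walls.
- **Castings:** three were on the board. One was knocked a few centimetres during the run, so I measured it again before gripping. All three stand crown up in a row across the platter, with corners about 24 mm inside the rim by the commanded positions. The last top picture shows them wholly on it.
- **Key:** I wound it clockwise in two part turns, about 1.82 and 2.29 rad, until the torque jumped to 0.65 N m. That was within about 0.04 rad of where the 4.7 stop should be. The dial was still at zero in a picture taken afterwards.
- **Dial to the tab:** I turned it about 2.60 rad. A view along the tab's own radius shows pointer and tab in line to within about 0.3°.

**What disagreed:**
- A side view put the pointer up to about 1° off the tab, because the height of its tip isn't known well.
- The torque readings were too noisy to show the winding load itself. Only the two stops stood out clearly.
- I saw no grip slackening.

The ring castings and the wax tin are where they were.

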